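Load the oil samples into the carrier in reverse order

ROBOT

A 6-joint arm with a two-finger parallel gripper is mounted at the origin on the work surface. World frame = base frame: x ahead of the robot, y to its left, z up, the work surface at z = 0. Lengths are in mm, angles in rad, forces in N, time in s.
With the tool pointing down it reaches from about 400 to 925 mm from the base axis. Payload 12.5 kg.
Tool frame: the origin (TCP) lies between the finger pads; the fingertips stand 19 mm ahead of it and the grasp point (between the pads) is the TCP (env.nose_length is the distance from the TCP to the fingertips, in mm); z points along the fingers, y is the line along which they close (so a half turn about z gives the same grasp; the last joint's range is limited). The gripper opens to 95 mm and grips with 3 to 60 N. Pads are 20 mm wide; open, the fingers measure 119 mm over their backs; the gripper's body (75 mm by 180 mm) begins 59 mm behind the grasp point.
Start: joints at [-1.425, 0.491, 1.559, -0, 1.092, -0.106], TCP at [155.74, -605.305, 200.461] pointing down, gripper open.
Joint ranges: [-3.1, 3.1], [-0.84, 2.19], [0.05, 2.79], [-1.13, 4.28], [0.06, 2.93], [-2.69, 2.69]. Speed limits (rad/s): [2.22, 2.22, 2.79, 3.14, 3.14, 3.14].

INTERFACE

Orientations are given as [roll, pitch, yaw] about the fixed x, y, z axes, in that order (R = Rz(yaw) Ry(pitch) Rx(roll)).
In Python, from cell import env gives the robot as it stands. The module is installed in compiled form; this text tells all that it offers.
- The arm moves only by the tool drive_tool, never from a script. Its argument "rows" is a list that holds one entry, the list of rows, each a list of 7 numbers: the shift along the tool's x, y, z scaled (see below), then the turn, a rotation vector about the tool's x, y, z scaled (see below), then the opening, from 0 (shut) to 1 (fully open). In form: [[[tx, ty, tz, ax, ay, az, jaw], ...]]. A call has 1 to 5 rows; each row shifts and turns the commanded pose from where the row before left it, along the tool's axes as they then stand; what a row does not reach is not made up. The controller multiplies each number of a shift by 250 mm and each number of a turn by 180 degrees. A row lasts 1/8 s, in which the tool goes at most 62.5 mm and 10.7 degrees, less where a joint would pass 70% of its speed; a pose out of reach is approached as far as the arm can. A call with a number of a shift or a turn outside -1 to 1 is refused whole. A call with a gripper value outside its range is refused whole. The fingers move at their own pace and stop on an object; the grip force is fixed at half the most. Time passes only in rows, so rows that do not move let the fingers close. It gives the time, the measured TCP pose, the force, the opening and the grip force at its end, in the units of the state.
- env.state(): the state, without advancing time (a new reading comes with each control period).
- env.read_camera(name): name is "scene" or "top"; returns a dict with "color" (384x512x3 uint8, blue, green, red), "camera_matrix" (3x3 intrinsics, pixels), "pose" (4x4, takes a point from camera to world coordinates). Camera axes: x right, y up, looking along -z (the intrinsics and any distortion apply to the point x, -y, -z); pixel columns grow to the right and rows downward; lengths in mm; the calibration is good to about 2 mm. A picture is of the moment at which its call begins. There is no depth.
- env.job_done(): hands the job in; it is judged then, once.
Trained networks look in a picture, given as the dict that the camera call returned (one of the last four; its "shot" number tells which), for a name from the list of things; names that differ only in an ending like _2 or _b are one class to them, and where a whole thing is asked for, a point or a joint stands for the part that bears it (a point fixed in the world has none). Each returns a list of dicts, best first, with "score" (0 to 1); they miss things now and then, are a little off and sometimes report something else, mostly with a low value. They report only what shows in the picture. A call takes as long as a camera call.
- env.search_frame(name, picture): "at" ([x, y, z] in mm, in the coordinates of the camera as it stood for that picture, good to about 4 mm: the middle of the surface that is visible of it).
- env.place_of(name, picture): "at" ([x, y, z] in mm, in the coordinates of the camera as it stood for that picture, good to about 4 mm: a listed point, or the origin of a listed thing).
The state is a dict: "t": time; "joints": joint angles; "qvel": joint speeds; "tau": joint torques, N m; "eef_pos": TCP position; "tcp_rot": TCP orientation; "ft_force": force on the tool from outside, world axes, zero at the start; "moment": the same for the moment, N m; "opening": opening from 0.0 (shut) to 1.0 (fully open); "grip_force": force on a finger pad.
Only numpy, scipy, OpenCV 4.12 (cv2) and the standard library are available. Lean on these libraries where they do the work, as an engineer would, in place of code of your own. Each camera call takes 0.05 s, during which the arm holds its last target. There are 200 camera calls.

TASK

The four oil sample bottles on the aluminium bench rack have to go into the wooden carrier in reverse order, counting from the black end of each: the bottle nearest the rack's black end goes into the carrier cell farthest from the carrier's black end, and so on to the last. Stand one bottle upright on the floor of each cell, setting it down without dropping it, and do not let any bottle fall over.

Things in the scene. Friction and masses are not known exactly. Their poses are not given: they have to be found in the camera images.
- bottle_red: amber oil sample bottle with red screw cap and red label band, loose, about 140 g (may vary by a third); body 44 mm across up to 72 mm, tapering shoulder to 86 mm, cap 32 mm across from 89 to 115 mm height (top). Cap is fast, grip it there. Origin: centre of its underside; z up its axis
- bottle_blue: amber oil sample bottle with blue screw cap and blue label band, loose, about 140 g (may vary by a third); body 44 mm across up to 72 mm, tapering shoulder to 86 mm, cap 32 mm across from 89 to 115 mm height (top). Cap is fast, grip it there. Origin: centre of its underside; z up its axis
- bottle_green: amber oil sample bottle with green screw cap and green label band, loose, about 140 g (may vary by a third); body 44 mm across up to 72 mm, tapering shoulder to 86 mm, cap 32 mm across from 89 to 115 mm height (top). Cap is fast, grip it there. Origin: centre of its underside; z up its axis
- bottle_yellow: amber oil sample bottle with yellow screw cap and yellow label band, loose, about 140 g (may vary by a third); body 44 mm across up to 72 mm, tapering shoulder to 86 mm, cap 32 mm across from 89 to 115 mm height (top). Cap is fast, grip it there. Origin: centre of its underside; z up its axis
- mat_red: flat red drip mat, disc 60 mm across, 4 mm thick, fixed on the bench rack; at the start the red bottle stands on it, so it still shows where that bottle came from after it is taken. Origin: centre of its underside
- mat_blue: flat blue drip mat, disc 60 mm across, 4 mm thick, fixed on the bench rack; at the start the blue bottle stands on it, so it still shows where that bottle came from after it is taken. Origin: centre of its underside
- mat_green: flat green drip mat, disc 60 mm across, 4 mm thick, fixed on the bench rack; at the start the green bottle stands on it, so it still shows where that bottle came from after it is taken. Origin: centre of its underside
- mat_yellow: flat yellow drip mat, disc 60 mm across, 4 mm thick, fixed on the bench rack; at the start the yellow bottle stands on it, so it still shows where that bottle came from after it is taken. Origin: centre of its underside
- rack: bench rack, fixed, turned any way: aluminium bar 80 mm wide (its x), 270 mm long (its y), 15 mm high under the mats, side rails 30 mm high. Four places at y = -102, -34, 34, 102 mm, x = 0. A black end block (40 mm high, 22 mm long) adjoins its +y end. Origin: centre of the underside without the block, z up
- carrier: carrier, fixed, turned any way: wooden tray 74 mm wide (its x), 276 mm long (its y), four open cells centred at y = -102, -34, 34, 102 mm, x = 0; cells 64 mm square inside, floor 6 mm above the origin, walls 4 to 5 mm thick and 25 mm high. A black end block (40 mm high, 22 mm long) adjoins its +y end. Origin: centre of the underside without the block, z up

How it is judged:
By the outcome, as a careful person would: the job done as asked, in the order asked, and still so for the second after the job is handed in, with the robot touching nothing.
It also fails if it takes over 104 s, if anything falls off the work surface, if the arm or the gripper's body presses on something with over 40 N, if the wrist force passes 120 N, or if a joint passes its speed limit or range.

## Working session

There is one attempt and no reset: what is moved stays moved. The work goes in short steps, Python scripts to look and compute and a tool call to move; the robot and the scene stay as the last step left them, time stands still between calls to the robot, and variables do not carry over. Pictures are saved under pics/ and viewed, at most 14 in all, crops included, and the job is handed in when it is done.

Besides the shell and the picture viewer there is one more tool, called after "Call:" as name(argument=value, ...), one argument or row to a line, values as JSON. drive_tool: Moves the arm, as the interface text tells. Its arguments: {"type":"object","properties":{"rows":{"type":"array","items":{"type":"array","items":{"type":"array","items":{"type":"number","minimum":-1,"maximum":1}}}}},"required":["rows"]}

```bash
mkdir -p pics; cat > h.py <<'E'
from cell import env
import numpy as np, cv2
from scipy.spatial.transform import Rotation as R
def w(pic,p): return (pic["pose"]@np.r_[p,1])[:3]
def proj(pic,P):
    c=np.linalg.inv(pic["pose"])@np.r_[P,1]; q=pic["camera_matrix"]@np.array([c[0],-c[1],-c[2]]); return q[:2]/q[2]
def ray(pic,u,v,z):
    d=np.linalg.inv(pic["camera_matrix"])@np.array([u,v,1]); d=pic["pose"][:3,:3]@np.array([d[0],-d[1],-d[2]]); o=pic["pose"][:3,3]
    return o+d*(z-o[2])/d[2]
E
python3 - <<'E'
from h import *
s=env.state(); print(s)
for n in ["top","scene"]:
    p=env.read_camera(n); cv2.imwrite(f"pics/{n}0.png",p["color"]); print(n,p["pose"].round(2).tolist(),p["camera_matrix"].tolist(),[k for k in p])
    for o in ["bottle_red","bottle_blue","bottle_green","bottle_yellow","mat_red","mat_blue","mat_green","mat_yellow","rack","carrier"]:
        print(o,[(round(d["score"],2),w(p,d["at"]).round(1).tolist(),proj(p,w(p,d["at"])).round().tolist()) for d in env.place_of(o,p)[:2]])
E
```

```text
{'t': 0.0, 'joints': array([-1.42461293e+00,  4.91588674e-01,  1.55944554e+00, -2.74747819e-05,
        1.09170351e+00, -1.05604100e-01]), 'qvel': array([ 0.00120973,  0.00011166,  0.00077502,  0.00116263,  0.00034607,
       -0.00038374]), 'tau': array([-3.32118987e-03, -6.12644720e+01, -2.58182824e+01,  6.91009476e-02,
        4.82373463e-02, -7.84565304e-05]), 'eef_pos': array([ 155.68441044, -605.03150135,  199.84501888]), 'tcp_rot': array([-3.14045139e+00, -9.64683223e-05,  2.51800122e-01]), 'ft_force': array([-0.10081202, -0.11890286, -0.76619675]), 'moment': array([0.00716278, 0.01444026, 0.02549386]), 'grip_force': 0.0, 'opening': 1.0035402576074683}
top [[-0.03, 0.98, -0.18, 378.41], [-1.0, -0.03, -0.01, -25.77], [-0.02, 0.18, 0.98, 888.23], [0.0, 0.0, 0.0, 1.0]] [[407.16300583836573, 0.0, 257.05066810844187], [0.0, 407.16300583836573, 192.01135539811847], [0.0, 0.0, 1.0]] ['color', 'camera_matrix', 'pose', 'shot']
bottle_red [(0.83, [487.7, 191.8, 16.9], [163.0, 217.0]), (0.32, [487.7, 193.1, 14.3], [163.0, 217.0])]
bottle_blue [(0.6, [618.4, 208.2, 21.2], [156.0, 158.0]), 
[... 954 characters left out ...]
red [(0.6, [486.0, 191.3, 15.8], [284.0, 149.0]), (0.46, [618.6, 208.9, 18.9], [334.0, 170.0])]
bottle_blue [(0.76, [616.1, 206.3, 15.3], [333.0, 171.0]), (0.67, [516.9, -212.9, 0.6], [177.0, 275.0])]
bottle_green []
bottle_yellow [(0.67, [551.3, 202.5, 17.4], [309.0, 158.0])]
mat_red [(0.58, [484.2, 187.6, 10.3], [283.0, 151.0])]
mat_blue [(0.5, [621.0, 211.7, 13.2], [335.0, 171.0])]
mat_green [(0.39, [417.5, 184.1, 13.8], [261.0, 139.0])]
mat_yellow [(0.54, [554.8, 200.8, 15.6], [310.0, 160.0])]
rack [(0.8, [519.2, 199.1, 2.5], [297.0, 157.0]), (0.68, [416.1, 180.5, 16.2], [259.0, 139.0])]
carrier [(0.63, [517.4, -209.9, -2.9], [179.0, 275.0]), (0.54, [616.2, 207.5, 16.3], [333.0, 170.0])]
```

```bash
python3 - <<'E'
from h import *
t=cv2.imread("pics/top0.png")
cv2.imwrite("pics/top0b.png",cv2.resize(t[100:350,110:430],(768,600),interpolation=cv2.INTER_CUBIC))
E
```

```text
(no output)
```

View pics/top0b.png

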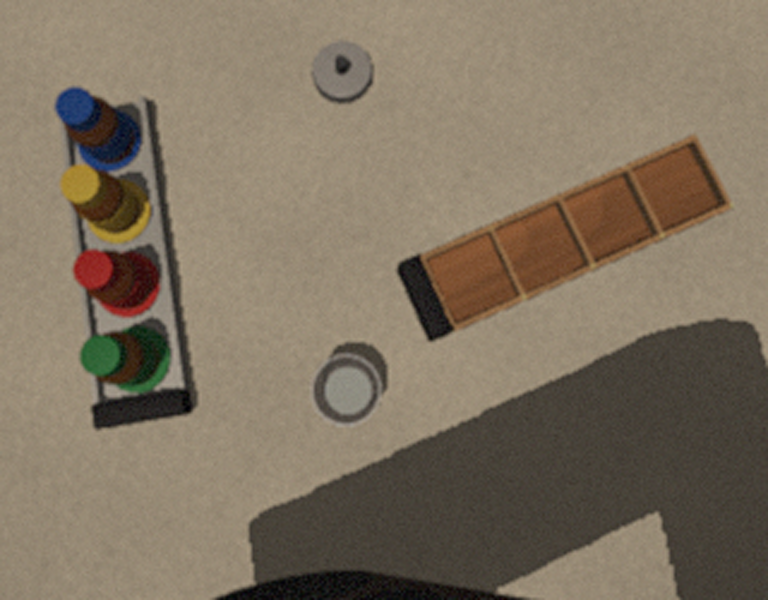

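View pics/scene0.png

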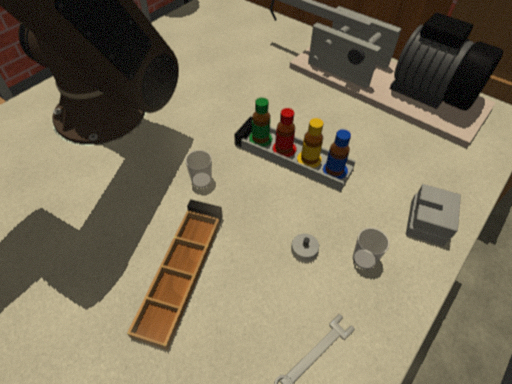

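The crop of the top view shows the rack at left with its black block at crop (142,408), beside green. The order from the black end is green, red, yellow, blue. The carrier's black block is at crop (425,298), its left end, and its far cell is at (680,175). A glass beaker stands between the rack and carrier at crop (348,388). So green goes to the far cell, then red, yellow, and blue into the cell by the black block. The scene view agrees: rack block at (245,132), carrier block at (205,210).

```bash
python3 - <<'E'
from h import *
t=env.read_camera("top"); s=env.read_camera("scene")
c=lambda u,v:(110+u/2.4,100+v/2.4)
cap={"green":(100,355),"red":(94,268),"yellow":(80,184),"blue":(74,105)}
hue={"green":(40,85),"red":(172,8),"yellow":(18,34),"blue":(100,130)}
def blob(p,uv,h,r=10):
    hsv=cv2.cvtColor(p["color"],cv2.COLOR_BGR2HSV).astype(int); H=hsv[...,0]
    m=((H>=h[0])&(H<=h[1])) if h[0]<h[1] else ((H>=h[0])|(H<=h[1]))
    yy,xx=np.mgrid[:384,:512]; m&=(hsv[...,1]>130)&(hsv[...,2]>90)&(np.hypot(xx-uv[0],yy-uv[1])<r)
    return xx[m].mean(),yy[m].mean(),m.sum()
for n in cap:
    u=c(*cap[n]); b=blob(t,u,hue[n]); P=ray(t,u[0],u[1],134); print(n,"hand",P.round(1),"blob",b,ray(t,b[0],b[1],134).round(1) if b[2] else "", "scene px",proj(s,P).round(1))
print("rim corners z25")
K=[ray(t,*c(*q),25)[:2] for q in [(696,137),(732,208),(455,330),(420,252)]]
for k in K: print(k.round(1))
ctr=sum(K)/4; d=(K[0]+K[1]-K[2]-K[3])/2; print("L",np.linalg.norm(d),"W",np.linalg.norm(K[0]-K[1]),"ctr",ctr); d/=np.linalg.norm(d); print("dir",d)
img=t["color"].copy(); im2=s["color"].copy()
for a in (102,34,-34,-102):
    q=ctr+a*d; print("cell",a,q.round(1))
    for p,im in((t,img),(s,im2)):
        for i,j in((1,1),(1,-1),(-1,-1),(-1,1)):
            x=proj(p,np.r_[q+32*i*d+32*j*np.array([-d[1],d[0]]),25]); cv2.circle(im,tuple(int(round(v)) for v in x),1,(255,255,0),-1)
for n in cap:
    u=c(*cap[n]); P=ray(t,*u,134)
    for p,im in((t,img),(s,im2)):
        x=proj(p,P); cv2.circle(im,tuple(int(round(v)) for v in x),1,(255,255,255),-1)
A=cv2.resize(img[90:290,110:430],(800,500)); B=cv2.resize(im2[80:350,110:370],(578,600))
cv2.imwrite("pics/a1.png",A); cv2.imwrite("pics/b1.png",B)
E
```

```text
green hand [415.5 182.8 134. ] blob (np.float64(150.2280701754386), np.float64(247.0), np.int64(114)) [417.2 185.5 134. ] scene px [261.1 101.4]
red hand [483.1 188.7 134. ] blob (np.float64(148.41784037558685), np.float64(211.74647887323943), np.int64(213)) [483.  190.1 134. ] scene px [286.5 112.3]
yellow hand [550.7 201.2 134. ] blob (np.float64(143.11004784688996), np.float64(176.35885167464116), np.int64(209)) [551.3 201.6 134. ] scene px [315.1 122.3]
blue hand [616.1 207.5 134. ] blob (np.float64(140.67065868263472), np.float64(143.69461077844312), np.int64(167)) [616.2 207.8 134. ] scene px [342.6 133.9]
rim corners z25
[ 601.  -325.7]
[ 534.7 -351.7]
[ 433.6 -100. ]
[503.7 -72. ]
L 271.508089345853 W 71.24413663486446 ctr [ 518.25762177 -212.34715403]
dir [ 0.36563012 -0.93076023]
cell 102 [ 555.6 -307.3]
cell 34 [ 530.7 -244. ]
cell -34 [ 505.8 -180.7]
cell -102 [ 481.  -117.4]
```

View pics/a1.png

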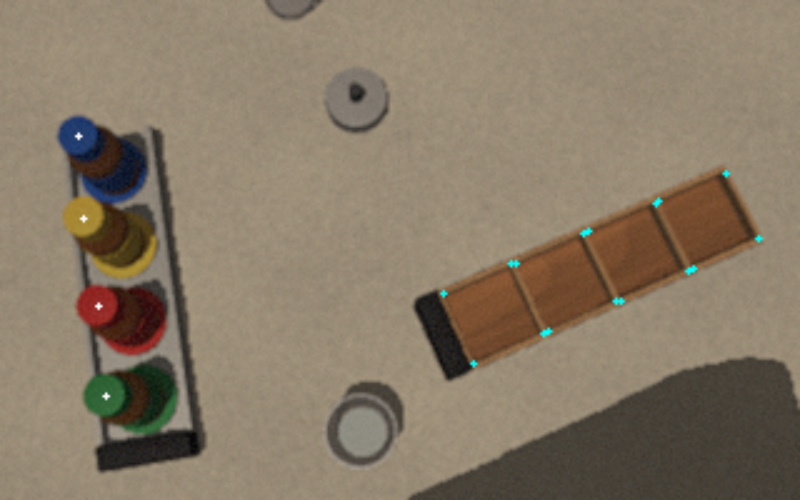

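View pics/b1.png

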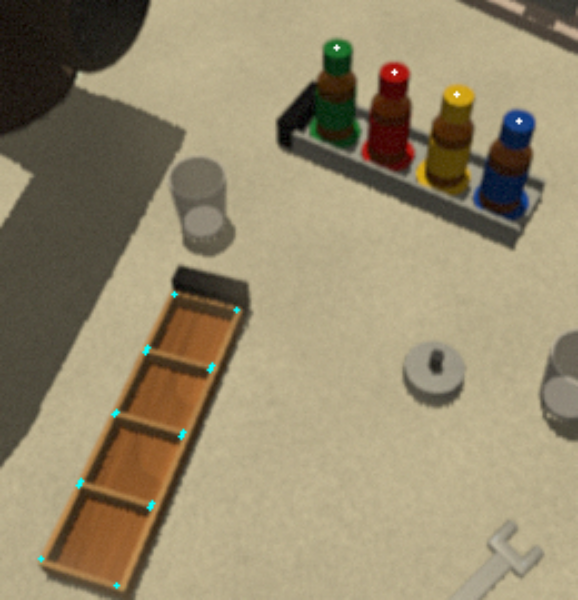

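Call:
drive_tool(
  rows=[
    [[0, 0, -0.04, 0, 0, 0.04, 0.6], [0, 0, -0.04, 0, 0, 0.04, 0.6], [0.17, -0.17, 0, 0, 0, 0, 0.6], [0.17, -0.17, 0, 0, 0, 0, 0.6], [0.17, -0.17, 0, 0, 0, 0, 0.6]],
  ],
)

```text
t: 1.82
eef_pos: [284.1, -476.4, 220.5]
tcp_rot: [3.141, -0.0, -0.0]
ft_force: [1.0, -0.6, 0.1]
opening: 0.609
grip_force: 0.0
```

Call:
drive_tool(
  rows=[
    [[0.17, -0.17, 0, 0, 0, 0, 0.6], [0.17, -0.17, 0, 0, 0, 0, 0.6], [0.17, -0.17, 0, 0, 0, 0, 0.6], [0.05, -0.24, 0, 0, 0, 0, 0.6], [0, -0.24, 0, 0, 0, 0, 0.6]],
  ],
)

```text
t: 2.45
eef_pos: [423.6, -228.3, 220.2]
tcp_rot: [3.142, -0.0, 0.001]
ft_force: [1.4, -0.4, -0.9]
opening: 0.597
grip_force: 0.0
```

Call:
drive_tool(
  rows=[
    [[0, -0.24, 0, 0, 0, 0, 0.6], [0, -0.24, 0, 0, 0, 0, 0.6], [0, -0.24, 0, 0, 0, 0, 0.6], [0, -0.24, 0, 0, 0, 0, 0.6], [0, -0.24, 0, 0, 0, 0, 0.6]],
  ],
)

```text
t: 3.08
eef_pos: [422.7, 71.7, 220.7]
tcp_rot: [3.141, -0.001, 0.0]
ft_force: [0.4, 0.2, 0.1]
opening: 0.601
grip_force: 0.0
```

Call:
drive_tool(
  rows=[
    [[-0.014, -0.225, 0, 0, 0, 0, 0.6], [-0.013, -0.225, 0, 0, 0, 0, 0.6], [0, 0, 0.12, 0, 0, 0, 0.6], [0, 0, 0.08, 0, 0, 0, 0.6]],
  ],
)

```text
t: 3.58
eef_pos: [415.6, 183.1, 169.6]
tcp_rot: [3.141, 0.0, 0.003]
ft_force: [0.9, -0.3, 0.3]
opening: 0.605
grip_force: 0.0
```

```bash
python3 - <<'E'
from h import *
print(env.state()["eef_pos"])
t=env.read_camera("top"); s=env.read_camera("scene")
cv2.imwrite("pics/c.png",np.hstack([cv2.resize(t["color"][130:290,80:230],(400,427)),cv2.resize(s["color"][40:200,200:350],(400,427))]))
E
```

```text
[415.62102844 183.14988204 169.55715842]
```

View pics/c.png

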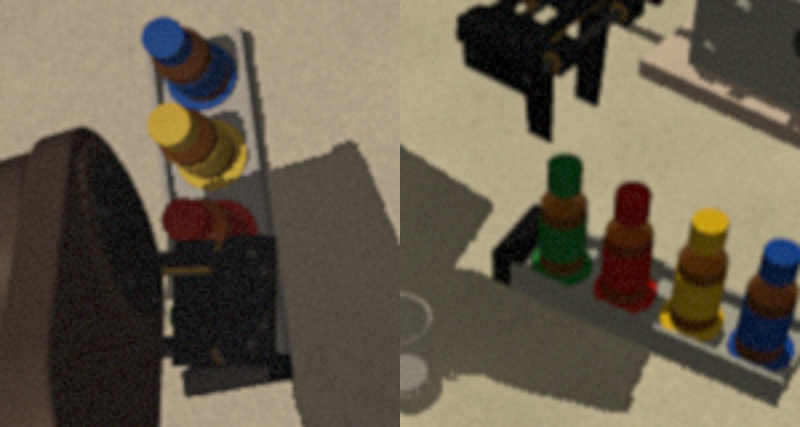

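The left half (top view) shows the gripper covering green. The right half (scene view) shows the open fingers at about (540,110) and (590,80), above the green cap at (565,175). They line up, so I descend.

Call:
drive_tool(
  rows=[
    [[0, 0, 0.1, 0, 0, 0, 0.6], [0, 0, 0.06, 0, 0, 0, 0.6], [0, 0, 0.036, 0, 0, 0, 0.6], [0, 0, 0, 0, 0, 0, 0.6]],
  ],
)

```text
t: 4.18
eef_pos: [416.3, 182.2, 121.6]
tcp_rot: [3.142, 0.0, 0.0]
ft_force: [-0.4, -0.4, 0.2]
opening: 0.602
grip_force: 0.0
```

Call:
drive_tool(
  rows=[
    [[0, 0, 0, 0, 0, 0, 0.2], [0, 0, 0, 0, 0, 0, 0.2], [0, 0, 0, 0, 0, 0, 0.2], [0, 0, 0, 0, 0, 0, 0.2]],
  ],
)

```text
t: 4.68
eef_pos: [416.2, 182.3, 121.5]
tcp_rot: [3.142, -0.0, 0.0]
ft_force: [0.2, 0.8, 1.2]
opening: 0.241
grip_force: 0.0
```

```bash
python3 - <<'E'
from h import *
print(env.state()["eef_pos"],env.state()["opening"])
t=env.read_camera("top"); s=env.read_camera("scene")
print(proj(t,env.state()["eef_pos"]),proj(s,env.state()["eef_pos"]))
cv2.imwrite("pics/d.png",np.hstack([cv2.resize(t["color"][130:290,80:230],(400,427)),cv2.resize(s["color"][40:200,200:350],(400,427))]))
E
```

```text
[416.17652979 182.33997511 121.53910272] 0.24054839877780215
[153.76683489 247.81331123] [261.02267505 105.90588522]
```

View pics/d.png

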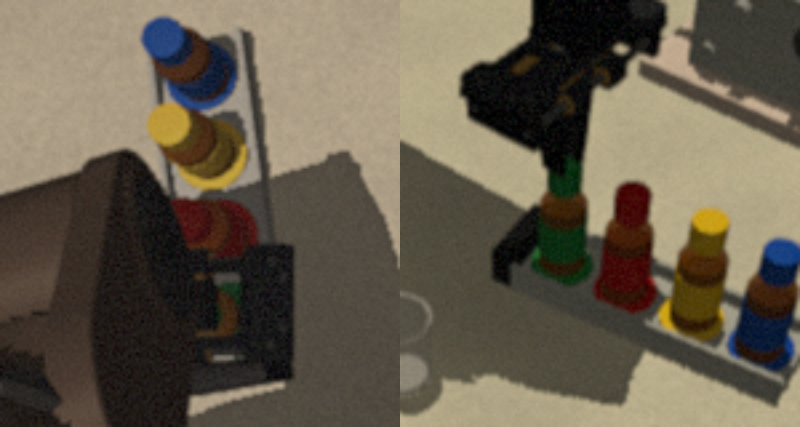

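```bash
python3 - <<'E'
from h import *
print(env.nose_length,[a for a in dir(env) if a[0]!='_'])
s=env.read_camera("scene")
e=env.state()["eef_pos"]
for dz in(40,20,0,-19): print(dz,((proj(s,e+[0,0,dz])-[225,40])*8).round())
im=cv2.resize(s["color"][40:115,225:325],(800,600),interpolation=cv2.INTER_CUBIC)
im=cv2.convertScaleAbs(im,alpha=2,beta=20)
cv2.imwrite("pics/e.png",im)
E
```

```text
19.0 ['IKError', 'job_done', 'nose_length', 'place_of', 'read_camera', 'search_frame', 'state']
40 [292. 415.]
20 [290. 472.]
0 [288. 527.]
-19 [286. 578.]
```

View pics/e.png

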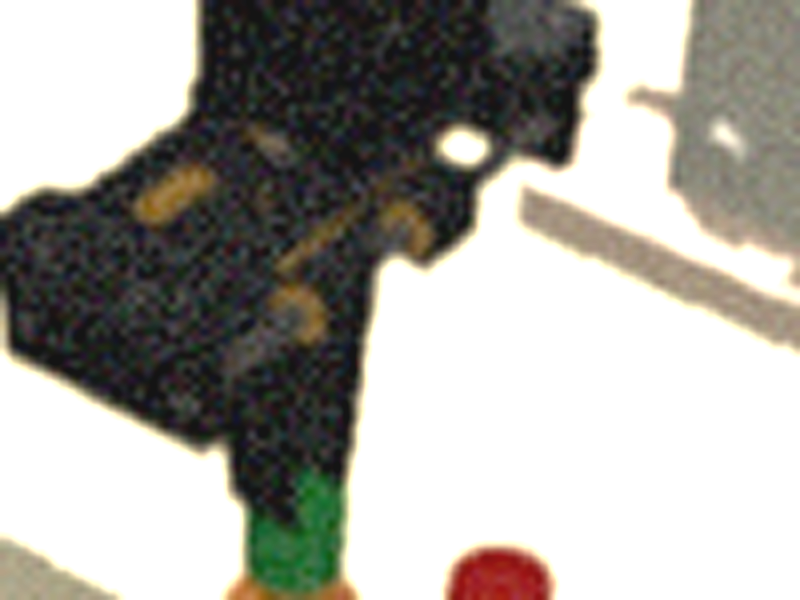

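Call:
drive_tool(
  rows=[
    [[0, 0, 0, 0, 0, 0, 0.2], [0, 0, 0, 0, 0, 0, 0.15], [0, 0, 0, 0, 0, 0, 0.15]],
  ],
)

```text
t: 5.2
eef_pos: [416.1, 182.3, 121.4]
tcp_rot: [3.142, 0.0, 0.001]
ft_force: [0.3, 0.0, 0.2]
opening: 0.153
grip_force: 0.0
```

```bash
python3 - <<'E'
from h import *
s=env.read_camera("scene")
for nm,e,g,f in (("e",np.array([416.2,182.3,121.5]),23,lambda q:(q-[225,40])*8),("c",np.array([415.6,183.1,169.6]),57.5,lambda q:(q-[200,40])*2.667+[400,0])):
  for tz in(-19,0,15):
    print(nm,tz,"near outer -x,+x",[f(proj(s,e+[dx,-g/2-12,tz])).round() for dx in(-10,10)],"near inner +x",f(proj(s,e+[10,-g/2,tz])).round(),"far inner -x,+x",[f(proj(s,e+[dx,g/2,tz])).round() for dx in (-10,10)],"far outer +x",f(proj(s,e+[10,g/2+12,tz])).round())
c=cv2.imread("pics/c.png"); cv2.imwrite("pics/f.png",cv2.convertScaleAbs(cv2.resize(c[0:220,400:700],(800,587)),alpha=1.6,beta=30))
E
```

```text
e -19 near outer -x,+x [array([210., 605.]), array([264., 634.])] near inner +x [289. 613.] far inner -x,+x [array([284., 544.]), array([337., 572.])] far outer +x [361. 551.]
e 0 near outer -x,+x [array([211., 554.]), array([266., 583.])] near inner +x [291. 562.] far inner -x,+x [array([285., 493.]), array([340., 521.])] far outer +x [364. 501.]
e 15 near outer -x,+x [array([211., 513.]), array([267., 542.])] near inner +x [293. 520.] far inner -x,+x [array([287., 452.]), array([342., 480.])] far outer +x [367. 459.]
c -19 near outer -x,+x [array([524., 167.]), array([543., 177.])] near inner +x [552. 170.] far inner -x,+x [array([575., 127.]), array([593., 136.])] far outer +x [602. 129.]
c 0 near outer -x,+x [array([524., 149.]), array([544., 159.])] near inner +x [553. 151.] far inner -x,+x [array([576., 109.]), array([595., 118.])] far outer +x [603. 111.]
c 15 near outer -x,+x [array([524., 134.]), array([544., 144.])] near inner +x [553. 136.] far inner -x,+x [array([577.,  94.]), array([596., 103.])] far outer +x [604.  96.]
```

View pics/f.png

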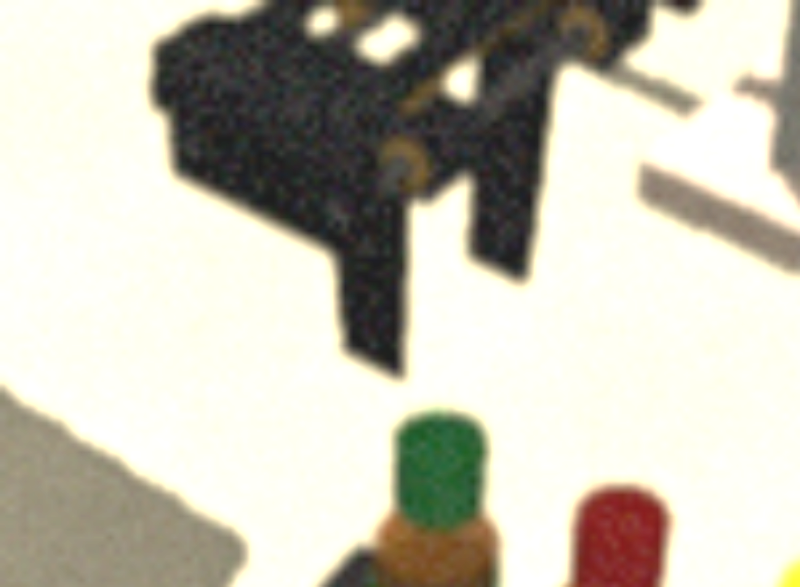

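The fingertips show at f.png (402,375) and (523,282). That puts them about 33 mm higher than the reported TCP implies, while x and y agree. So the jaws closed just above the cap. I'll reopen, go down a further 30 mm by the picture, and grip.

Call:
drive_tool(
  rows=[
    [[0, 0, -0.03, 0, 0, 0, 0.6], [0, 0, 0, 0, 0, 0, 0.6], [0, 0, 0, 0, 0, 0, 0.6], [0, 0, 0, 0, 0, 0, 0.6], [0, 0, 0, 0, 0, 0, 0.6]],
  ],
)

```text
t: 5.88
eef_pos: [416.1, 182.3, 128.8]
tcp_rot: [3.141, 0.0, 0.0]
ft_force: [-0.3, -0.6, -0.2]
opening: 0.584
grip_force: 0.0
```

Call:
drive_tool(
  rows=[
    [[0, 0, 0.04, 0, 0, 0, 0.6], [0, 0, 0.04, 0, 0, 0, 0.6], [0, 0, 0.04, 0, 0, 0, 0.6], [0, 0, 0.03, 0, 0, 0, 0.6], [0, 0, 0, 0, 0, 0, 0.6]],
  ],
)

```text
t: 6.5
eef_pos: [415.9, 182.2, 90.7]
tcp_rot: [3.141, 0.001, 0.0]
ft_force: [0.4, -0.5, 0.0]
opening: 0.599
grip_force: 0.0
```

Call:
drive_tool(
  rows=[
    [[0, 0, 0, 0, 0, 0, 0.2], [0, 0, 0, 0, 0, 0, 0.2], [0, 0, 0, 0, 0, 0, 0.2], [0, 0, 0, 0, 0, 0, 0.2], [0, 0, 0, 0, 0, 0, 0.2]],
  ],
)

```text
t: 7.12
eef_pos: [416.2, 182.3, 91.5]
tcp_rot: [3.142, -0.0, 0.0]
ft_force: [0.3, -1.0, 0.2]
opening: 0.332
grip_force: 30.0
```

Call:
drive_tool(
  rows=[
    [[0, 0, -0.04, 0, 0, 0, 0.2], [0, 0, -0.1, 0, 0, 0, 0.2], [0, 0, -0.15, 0, 0, 0, 0.2], [0, 0, -0.15, 0, 0, 0, 0.2], [0, 0, -0.06, 0, 0, 0, 0.2]],
  ],
)

```text
t: 7.75
eef_pos: [416.4, 182.4, 219.0]
tcp_rot: [-3.141, -0.003, 0.001]
ft_force: [0.1, 0.5, -1.3]
opening: 0.328
grip_force: 30.0
```

Call:
drive_tool(
  rows=[
    [[0.03, 0.1, 0, 0, 0, 0, 0.2], [0.06, 0.2, 0, 0, 0, 0, 0.2], [0.06, 0.2, 0, 0, 0, 0, 0.2], [0.06, 0.2, 0, 0, 0, 0, 0.2], [0.06, 0.2, 0, 0, 0, 0, 0.2]],
  ],
)

```text
t: 8.38
eef_pos: [483.8, -44.3, 217.1]
tcp_rot: [3.141, -0.0, 0.0]
ft_force: [0.9, 0.8, -1.4]
opening: 0.331
grip_force: 30.0
```

Call:
drive_tool(
  rows=[
    [[0.06, 0.2, 0, 0, 0, 0, 0.2], [0.06, 0.2, 0, 0, 0, 0, 0.2], [0.06, 0.2, 0, 0, 0, 0, 0.2], [0.06, 0.2, 0, 0, 0, 0, 0.2], [0.03, 0.2, 0, 0, 0, 0, 0.2]],
  ],
)

```text
t: 9.0
eef_pos: [551.6, -294.2, 217.0]
tcp_rot: [3.141, -0.0, 0.001]
ft_force: [1.0, 0.6, -1.2]
opening: 0.33
grip_force: 30.0
```

Call:
drive_tool(
  rows=[
    [[0.02, 0.06, 0, 0, 0, 0, 0.2], [0, 0, 0, 0, 0, 0, 0.2], [0, 0, 0, 0, 0, 0, 0.2]],
  ],
)

```text
t: 9.38
eef_pos: [556.2, -306.2, 216.7]
tcp_rot: [-3.141, 0.0, 0.001]
ft_force: [-0.3, -0.1, -0.2]
opening: 0.332
grip_force: 30.0
```

Call:
drive_tool(
  rows=[
    [[0, 0, 0.1, 0, 0, 0, 0.2], [0, 0, 0.2, 0, 0, 0, 0.2], [0, 0, 0.15, 0, 0, 0, 0.2], [0, 0, 0.05, 0, 0, 0, 0.2], [0, 0, 0, 0, 0, 0, 0.2]],
  ],
)

```text
t: 10.0
eef_pos: [556.6, -307.0, 91.9]
tcp_rot: [-3.142, 0.0, 0.001]
ft_force: [-0.2, 0.5, -0.4]
opening: 0.332
grip_force: 30.0
```

```bash
python3 - <<'E'
from h import *
t=env.read_camera("top"); s=env.read_camera("scene")
cv2.imwrite("pics/g.png",np.hstack([cv2.resize(t["color"][140:290,250:430],(400,333)),cv2.resize(s["color"][190:350,110:260],(400,427))[:333*0+333]]) if 0 else np.hstack([cv2.resize(t["color"][130:290,280:430],(400,427)),cv2.resize(s["color"][200:360,100:250],(400,427))]))
E
```

```text
(no output)
```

View pics/g.png

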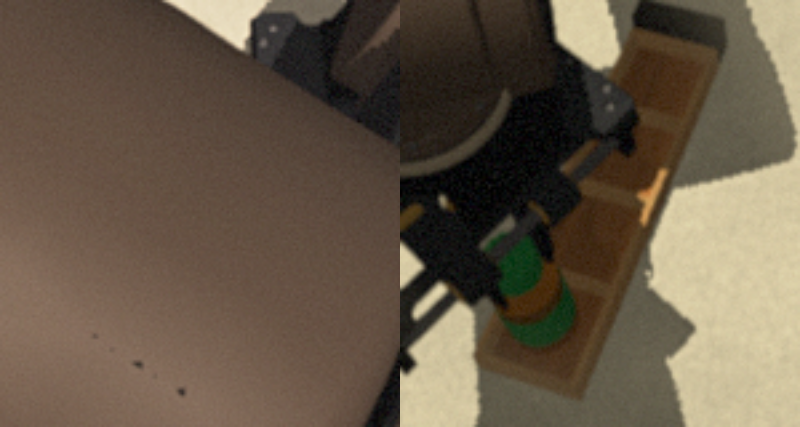

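The top view is blocked by the arm. The scene half shows the green bottle upright in the far cell, with its base at about (540,335). I'll lower it gently and watch the force.

Call:
drive_tool(
  rows=[
    [[0, 0, 0.02, 0, 0, 0, 0.2], [0, 0, 0.016, 0, 0, 0, 0.2], [0, 0, 0.008, 0, 0, 0, 0.2], [0, 0, 0.004, 0, 0, 0, 0.2], [0, 0, 0, 0, 0, 0, 0.2]],
  ],
)

```text
t: 10.72
eef_pos: [556.3, -307.7, 79.4]
tcp_rot: [-3.142, 0.0, 0.0]
ft_force: [1.3, 0.1, -0.3]
opening: 0.334
grip_force: 30.0
```

Call:
drive_tool(
  rows=[
    [[0, 0, 0.004, 0, 0, 0, 0.2], [0, 0, 0, 0, 0, 0, 0.2]],
  ],
)

```text
t: 10.98
eef_pos: [556.5, -307.7, 78.6]
tcp_rot: [3.141, -0.0, 0.001]
ft_force: [-0.3, 0.5, -0.4]
opening: 0.331
grip_force: 30.0
```

Call:
drive_tool(
  rows=[
    [[0, 0, 0.004, 0, 0, 0, 0.2], [0, 0, 0, 0, 0, 0, 0.2]],
  ],
)

```text
t: 11.22
eef_pos: [556.8, -307.7, 78.5]
tcp_rot: [3.141, -0.001, 0.001]
ft_force: [-0.8, 1.8, 7.5]
opening: 0.331
grip_force: 30.0
```

Call:
drive_tool(
  rows=[
    [[0, 0, 0.004, 0, 0, 0, 0.2], [0, 0, 0, 0, 0, 0, 0.2]],
  ],
)

```text
t: 11.48
eef_pos: [557.2, -307.8, 78.4]
tcp_rot: [3.14, -0.003, 0.001]
ft_force: [-1.3, 3.3, 15.1]
opening: 0.329
grip_force: 30.0
```

Contact came at z≈78.5, as predicted. I'll ease off the load and release.

Call:
drive_tool(
  rows=[
    [[0, 0, -0.006, 0, 0, 0, 0.2], [0, 0, 0, 0, 0, 0, 0.6], [0, 0, 0, 0, 0, 0, 0.6], [0, 0, 0, 0, 0, 0, 0.6], [0, 0, 0, 0, 0, 0, 0.6]],
  ],
)

```text
t: 12.1
eef_pos: [556.3, -307.6, 77.8]
tcp_rot: [-3.142, 0.0, 0.0]
ft_force: [-0.3, 0.6, -0.2]
opening: 0.596
grip_force: 0.0
```

Call:
drive_tool(
  rows=[
    [[0, 0, -0.04, 0, 0, 0, 0.6], [0, 0, -0.12, 0, 0, 0, 0.6], [0, 0, -0.2, 0, 0, 0, 0.6], [0, 0, -0.15, 0, 0, 0, 0.6], [0, 0, 0, 0, 0, 0, 0.6]],
  ],
)

```text
t: 12.72
eef_pos: [557.3, -308.2, 209.2]
tcp_rot: [3.138, -0.005, 0.001]
ft_force: [0.1, 0.7, -0.7]
opening: 0.598
grip_force: 0.0
```

Call:
drive_tool(
  rows=[
    [[-0.036, -0.24, 0, 0, 0, 0, 0.6], [-0.036, -0.24, 0, 0, 0, 0, 0.6], [-0.036, -0.24, 0, 0, 0, 0, 0.6], [-0.036, -0.24, 0, 0, 0, 0, 0.6], [-0.036, -0.24, 0, 0, 0, 0, 0.6]],
  ],
)

```text
t: 13.35
eef_pos: [510.3, -5.8, 205.0]
tcp_rot: [-3.142, 0.001, 0.0]
ft_force: [1.5, 0.5, -0.6]
opening: 0.601
grip_force: 0.0
```

Call:
drive_tool(
  rows=[
    [[-0.036, -0.24, 0, 0, 0, 0, 0.6], [-0.036, -0.24, 0, 0, 0, 0, 0.6], [-0.036, -0.24, 0, 0, 0, 0, 0.6], [-0.004, -0.074, 0, 0, 0, 0, 0.6], [0, 0, 0, 0, 0, 0, 0.6]],
  ],
)

```text
t: 13.98
eef_pos: [482.8, 191.4, 204.9]
tcp_rot: [3.141, 0.001, 0.003]
ft_force: [-0.0, -0.6, -0.1]
opening: 0.6
grip_force: 0.0
```

Descend 113.4 mm to 91.5.

Call:
drive_tool(
  rows=[
    [[0, 0, 0.14, 0, 0, 0, 0.6], [0, 0, 0.12, 0, 0, 0, 0.6], [0, 0, 0.1, 0, 0, 0, 0.6], [0, 0, 0.06, 0, 0, 0, 0.6], [0, 0, 0.034, 0, 0, 0, 0.6]],
  ],
)

```text
t: 14.6
eef_pos: [483.4, 189.9, 91.3]
tcp_rot: [3.141, 0.0, -0.001]
ft_force: [-0.5, -0.1, 0.9]
opening: 0.599
grip_force: 0.0
```

Call:
drive_tool(
  rows=[
    [[0, 0, 0, 0, 0, 0, 0.6], [0, 0, 0, 0, 0, 0, 0.2], [0, 0, 0, 0, 0, 0, 0.2], [0, 0, 0, 0, 0, 0, 0.2], [0, 0, 0, 0, 0, 0, 0.2]],
  ],
)

```text
t: 15.22
eef_pos: [483.3, 190.9, 92.2]
tcp_rot: [-3.142, -0.001, 0.001]
ft_force: [0.1, 0.1, 2.3]
opening: 0.334
grip_force: 30.0
```

Call:
drive_tool(
  rows=[
    [[0, 0, -0.04, 0, 0, 0, 0.2], [0, 0, -0.1, 0, 0, 0, 0.2], [0, 0, -0.15, 0, 0, 0, 0.2], [0, 0, -0.15, 0, 0, 0, 0.2], [0, 0, -0.06, 0, 0, 0, 0.2]],
  ],
)

```text
t: 15.85
eef_pos: [483.5, 191.0, 219.0]
tcp_rot: [-3.141, -0.003, 0.001]
ft_force: [-0.9, -0.1, -1.9]
opening: 0.333
grip_force: 30.0
```

Call:
drive_tool(
  rows=[
    [[0.01, 0.1, 0, 0, 0, 0, 0.2], [0.02, 0.2, 0, 0, 0, 0, 0.2], [0.02, 0.2, 0, 0, 0, 0, 0.2], [0.02, 0.2, 0, 0, 0, 0, 0.2], [0.02, 0.2, 0, 0, 0, 0, 0.2]],
  ],
)

```text
t: 16.48
eef_pos: [505.3, -35.7, 216.3]
tcp_rot: [-3.141, 0.001, 0.0]
ft_force: [0.9, 0.2, -0.8]
opening: 0.334
grip_force: 30.0
```

Call:
drive_tool(
  rows=[
    [[0.03, 0.2, 0, 0, 0, 0, 0.2], [0.03, 0.2, 0, 0, 0, 0, 0.2], [0.02, 0.2, 0, 0, 0, 0, 0.2], [0.02, 0.16, 0, 0, 0, 0, 0.2], [0, 0.08, 0, 0, 0, 0, 0.2]],
  ],
)

```text
t: 17.1
eef_pos: [530.4, -245.8, 215.9]
tcp_rot: [-3.141, 0.001, -0.001]
ft_force: [0.7, -0.1, -1.6]
opening: 0.327
grip_force: 30.0
```

Call:
drive_tool(
  rows=[
    [[0, 0, 0, 0, 0, 0, 0.2], [0, 0, 0, 0, 0, 0, 0.2]],
  ],
)

```text
t: 17.35
eef_pos: [530.6, -243.0, 216.7]
tcp_rot: [-3.141, 0.001, 0.001]
ft_force: [0.6, 0.7, -1.2]
opening: 0.331
grip_force: 30.0
```

Call:
drive_tool(
  rows=[
    [[0, 0, 0.1, 0, 0, 0, 0.2], [0, 0, 0.2, 0, 0, 0, 0.2], [0, 0, 0.15, 0, 0, 0, 0.2], [0, 0, 0.06, 0, 0, 0, 0.2], [0, 0, 0.02, 0, 0, 0, 0.2]],
  ],
)

```text
t: 17.98
eef_pos: [531.1, -243.6, 84.5]
tcp_rot: [-3.142, 0.0, 0.001]
ft_force: [0.2, 0.2, -1.4]
opening: 0.331
grip_force: 30.0
```

Call:
drive_tool(
  rows=[
    [[0, 0, 0.012, 0, 0, 0, 0.2], [0, 0, 0.004, 0, 0, 0, 0.2], [0, 0, 0, 0, 0, 0, 0.2]],
  ],
)

```text
t: 18.35
eef_pos: [531.0, -244.3, 81.1]
tcp_rot: [3.141, -0.001, 0.0]
ft_force: [0.2, -0.0, -2.0]
opening: 0.336
grip_force: 30.0
```

Call:
drive_tool(
  rows=[
    [[0, 0, 0.004, 0, 0, 0, 0.2], [0, 0, 0, 0, 0, 0, 0.2]],
  ],
)

```text
t: 18.6
eef_pos: [530.8, -244.2, 79.5]
tcp_rot: [3.141, -0.0, 0.0]
ft_force: [-0.2, -1.6, -1.6]
opening: 0.332
grip_force: 30.0
```

Call:
drive_tool(
  rows=[
    [[0, 0, 0.004, 0, 0, 0, 0.2], [0, 0, 0, 0, 0, 0, 0.2]],
  ],
)

```text
t: 18.85
eef_pos: [531.1, -244.2, 79.2]
tcp_rot: [3.141, -0.001, 0.0]
ft_force: [-0.9, 0.6, 5.6]
opening: 0.331
grip_force: 30.0
```

Call:
drive_tool(
  rows=[
    [[0, 0, 0.004, 0, 0, 0, 0.2], [0, 0, 0, 0, 0, 0, 0.2]],
  ],
)

```text
t: 19.1
eef_pos: [531.4, -244.3, 79.1]
tcp_rot: [3.141, -0.002, 0.0]
ft_force: [-2.3, 2.9, 16.1]
opening: 0.329
grip_force: 30.0
```

Contact. Ease off, release and rise.

Call:
drive_tool(
  rows=[
    [[0, 0, -0.006, 0, 0, 0, 0.2], [0, 0, 0, 0, 0, 0, 0.55], [0, 0, 0, 0, 0, 0, 0.55], [0, 0, 0, 0, 0, 0, 0.55], [0, 0, 0, 0, 0, 0, 0.55]],
  ],
)

```text
t: 19.73
eef_pos: [530.8, -244.2, 78.9]
tcp_rot: [3.142, 0.0, 0.0]
ft_force: [1.0, -0.5, 0.2]
opening: 0.546
grip_force: 0.0
```

Call:
drive_tool(
  rows=[
    [[0, 0, -0.04, 0, 0, 0, 0.55], [0, 0, -0.12, 0, 0, 0, 0.55], [0, 0, -0.2, 0, 0, 0, 0.55], [0, 0, -0.15, 0, 0, 0, 0.55], [0, 0, 0, 0, 0, 0, 0.6]],
  ],
)

```text
t: 20.35
eef_pos: [531.8, -244.6, 209.9]
tcp_rot: [3.138, -0.005, 0.001]
ft_force: [-0.0, 0.4, -0.1]
opening: 0.583
grip_force: 0.0
```

Call:
drive_tool(
  rows=[
    [[0.01, -0.24, 0, 0, 0, 0, 0.6], [0.01, -0.24, 0, 0, 0, 0, 0.6], [0.01, -0.24, 0, 0, 0, 0, 0.6], [0.01, -0.24, 0, 0, 0, 0, 0.6], [0.01, -0.24, 0, 0, 0, 0, 0.6]],
  ],
)

```text
t: 20.98
eef_pos: [542.6, 57.8, 205.9]
tcp_rot: [3.141, 0.001, 0.0]
ft_force: [0.4, -0.4, 0.1]
opening: 0.597
grip_force: 0.0
```

Call:
drive_tool(
  rows=[
    [[0.01, -0.24, 0, 0, 0, 0, 0.6], [0.01, -0.24, 0, 0, 0, 0, 0.6], [0.01, -0.1, 0, 0, 0, 0, 0.6], [0, 0, 0, 0, 0, 0, 0.6], [0, 0, 0, 0, 0, 0, 0.6]],
  ],
)

```text
t: 21.6
eef_pos: [550.3, 200.1, 205.9]
tcp_rot: [3.141, 0.001, 0.0]
ft_force: [-0.2, 0.3, 0.1]
opening: 0.601
grip_force: 0.0
```

```bash
python3 - <<'E'
from h import *
t=env.read_camera("top"); s=env.read_camera("scene")
cv2.imwrite("pics/i.png",np.hstack([cv2.resize(t["color"][110:300,110:430],(500,297)),np.zeros((297,0,3),np.uint8)]) if 0 else cv2.resize(s["color"][40:360,90:400],(581,600)))
print(env.state()["eef_pos"])
E
```

```text
[550.62210888 199.6833518  206.28564295]
```

View pics/i.png

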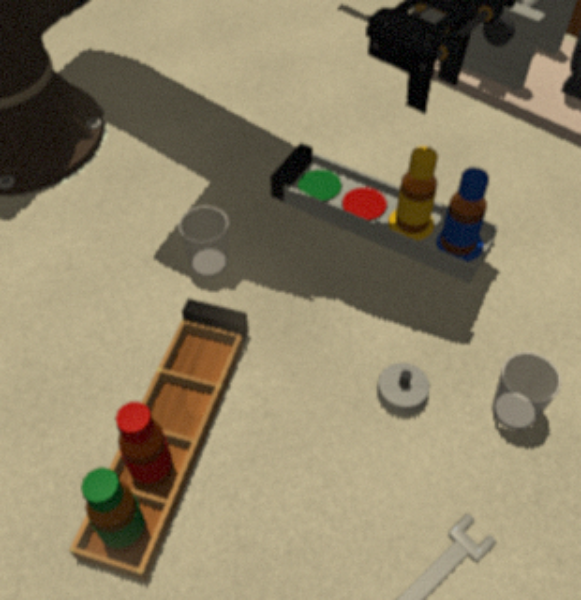

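Green at (115,515) and red at (148,450) stand upright in the two farthest cells, and the gripper is above yellow at (423,165). Continuing.

Call:
drive_tool(
  rows=[
    [[0, 0, 0.14, 0, 0, 0, 0.6], [0, 0, 0.12, 0, 0, 0, 0.6], [0, 0, 0.1, 0, 0, 0, 0.6], [0, 0, 0.06, 0, 0, 0, 0.6], [0, 0, 0.038, 0, 0, 0, 0.6]],
  ],
)

```text
t: 22.32
eef_pos: [550.8, 200.3, 91.5]
tcp_rot: [3.141, 0.0, -0.0]
ft_force: [-0.5, -0.3, 0.5]
opening: 0.599
grip_force: 0.0
```

Call:
drive_tool(
  rows=[
    [[0, 0, 0, 0, 0, 0, 0.6], [0, 0, 0, 0, 0, 0, 0.2], [0, 0, 0, 0, 0, 0, 0.2], [0, 0, 0, 0, 0, 0, 0.2], [0, 0, 0, 0, 0, 0, 0.2]],
  ],
)

```text
t: 22.95
eef_pos: [550.8, 201.0, 92.2]
tcp_rot: [-3.142, -0.001, 0.001]
ft_force: [-0.6, 0.2, 2.7]
opening: 0.332
grip_force: 30.0
```

Call:
drive_tool(
  rows=[
    [[0, 0, -0.04, 0, 0, 0, 0.2], [0, 0, -0.1, 0, 0, 0, 0.2], [0, 0, -0.15, 0, 0, 0, 0.2], [0, 0, -0.15, 0, 0, 0, 0.2], [0, 0, -0.06, 0, 0, 0, 0.2]],
  ],
)

```text
t: 23.58
eef_pos: [551.0, 201.0, 219.2]
tcp_rot: [-3.141, -0.003, 0.001]
ft_force: [0.0, 0.4, -2.1]
opening: 0.335
grip_force: 30.0
```

Call:
drive_tool(
  rows=[
    [[-0.01, 0.1, 0, 0, 0, 0, 0.2], [-0.02, 0.2, 0, 0, 0, 0, 0.2], [-0.02, 0.2, 0, 0, 0, 0, 0.2], [-0.02, 0.2, 0, 0, 0, 0, 0.2], [-0.02, 0.2, 0, 0, 0, 0, 0.2]],
  ],
)

```text
t: 24.2
eef_pos: [527.5, -25.6, 216.3]
tcp_rot: [-3.142, 0.001, 0.001]
ft_force: [1.1, -1.0, -0.9]
opening: 0.33
grip_force: 30.0
```

Call:
drive_tool(
  rows=[
    [[-0.03, 0.2, 0, 0, 0, 0, 0.2], [-0.03, 0.2, 0, 0, 0, 0, 0.2], [-0.02, 0.15, 0, 0, 0, 0, 0.2], [-0.01, 0.077, 0, 0, 0, 0, 0.2], [0, 0, 0, 0, 0, 0, 0.2]],
  ],
)

```text
t: 24.82
eef_pos: [505.5, -181.4, 216.4]
tcp_rot: [-3.141, 0.001, -0.001]
ft_force: [0.5, -0.2, -1.6]
opening: 0.334
grip_force: 30.0
```

Call:
drive_tool(
  rows=[
    [[0, 0, 0, 0, 0, 0, 0.2], [0, 0, 0, 0, 0, 0, 0.2]],
  ],
)

```text
t: 25.08
eef_pos: [506.0, -179.8, 216.9]
tcp_rot: [-3.142, 0.0, 0.002]
ft_force: [-1.4, -0.8, -1.0]
opening: 0.331
grip_force: 30.0
```

Call:
drive_tool(
  rows=[
    [[0, 0, 0.1, 0, 0, 0, 0.2], [0, 0, 0.2, 0, 0, 0, 0.2], [0, 0, 0.15, 0, 0, 0, 0.2], [0, 0, 0.06, 0, 0, 0, 0.2], [0, 0, 0.02, 0, 0, 0, 0.2]],
  ],
)

```text
t: 25.7
eef_pos: [506.1, -180.6, 84.4]
tcp_rot: [-3.142, 0.0, 0.001]
ft_force: [-0.7, 0.8, -0.8]
opening: 0.33
grip_force: 30.0
```

Call:
drive_tool(
  rows=[
    [[0, 0, 0.012, 0, 0, 0, 0.2], [0, 0, 0.008, 0, 0, 0, 0.2], [0, 0, 0, 0, 0, 0, 0.2]],
  ],
)

```text
t: 26.08
eef_pos: [506.0, -181.0, 80.0]
tcp_rot: [3.141, -0.001, 0.0]
ft_force: [0.3, 0.1, -2.0]
opening: 0.331
grip_force: 30.0
```

Call:
drive_tool(
  rows=[
    [[0, 0, 0.004, 0, 0, 0, 0.2], [0, 0, 0, 0, 0, 0, 0.2]],
  ],
)

```text
t: 26.32
eef_pos: [506.2, -181.0, 79.1]
tcp_rot: [3.141, -0.001, 0.0]
ft_force: [0.8, 0.6, 5.0]
opening: 0.331
grip_force: 30.0
```

Contact at 5 N. Release and rise.

Call:
drive_tool(
  rows=[
    [[0, 0, 0, 0, 0, 0, 0.2], [0, 0, 0, 0, 0, 0, 0.55], [0, 0, 0, 0, 0, 0, 0.55], [0, 0, 0, 0, 0, 0, 0.55], [0, 0, 0, 0, 0, 0, 0.55]],
  ],
)

```text
t: 26.95
eef_pos: [505.7, -180.9, 78.3]
tcp_rot: [3.142, 0.0, 0.0]
ft_force: [-0.2, -1.1, -0.4]
opening: 0.544
grip_force: 0.0
```

Call:
drive_tool(
  rows=[
    [[0, 0, -0.04, 0, 0, 0, 0.55], [0, 0, -0.12, 0, 0, 0, 0.55], [0, 0, -0.2, 0, 0, 0, 0.55], [0, 0, -0.15, 0, 0, 0, 0.55], [0, 0, 0, 0, 0, 0, 0.6]],
  ],
)

```text
t: 27.58
eef_pos: [506.7, -181.3, 209.2]
tcp_rot: [3.139, -0.005, 0.001]
ft_force: [-0.3, 0.3, -0.3]
opening: 0.588
grip_force: 0.0
```

Call:
drive_tool(
  rows=[
    [[0.06, -0.22, 0, 0, 0, 0, 0.6], [0.06, -0.22, 0, 0, 0, 0, 0.6], [0.06, -0.22, 0, 0, 0, 0, 0.6], [0.06, -0.22, 0, 0, 0, 0, 0.6], [0.06, -0.22, 0, 0, 0, 0, 0.6]],
  ],
)

```text
t: 28.2
eef_pos: [580.6, 96.0, 205.3]
tcp_rot: [3.141, 0.001, 0.0]
ft_force: [1.4, 0.1, -0.9]
opening: 0.6
grip_force: 0.0
```

Call:
drive_tool(
  rows=[
    [[0.06, -0.22, 0, 0, 0, 0, 0.6], [0.06, -0.22, 0, 0, 0, 0, 0.6], [0.026, -0.016, 0, 0, 0, 0, 0.6], [0, 0, 0, 0, 0, 0, 0.6], [0, 0, 0, 0, 0, 0, 0.6]],
  ],
)

```text
t: 28.82
eef_pos: [616.8, 206.9, 205.7]
tcp_rot: [3.141, 0.001, -0.001]
ft_force: [0.3, -0.3, -0.2]
opening: 0.601
grip_force: 0.0
```

Call:
drive_tool(
  rows=[
    [[0, 0, 0.14, 0, 0, 0, 0.6], [0, 0, 0.12, 0, 0, 0, 0.6], [0, 0, 0.1, 0, 0, 0, 0.6], [0, 0, 0.06, 0, 0, 0, 0.6], [0, 0, 0.036, 0, 0, 0, 0.6]],
  ],
)

```text
t: 29.45
eef_pos: [617.2, 207.5, 91.6]
tcp_rot: [3.141, 0.0, -0.0]
ft_force: [0.3, 0.1, 0.4]
opening: 0.601
grip_force: 0.0
```

Call:
drive_tool(
  rows=[
    [[0, 0, 0, 0, 0, 0, 0.6], [0, 0, 0, 0, 0, 0, 0.2], [0, 0, 0, 0, 0, 0, 0.2], [0, 0, 0, 0, 0, 0, 0.2], [0, 0, 0, 0, 0, 0, 0.2]],
  ],
)

```text
t: 30.08
eef_pos: [617.3, 208.2, 92.2]
tcp_rot: [-3.142, -0.001, 0.001]
ft_force: [-0.5, 0.5, 1.4]
opening: 0.333
grip_force: 30.0
```

Call:
drive_tool(
  rows=[
    [[0, 0, -0.04, 0, 0, 0, 0.2], [0, 0, -0.1, 0, 0, 0, 0.2], [0, 0, -0.15, 0, 0, 0, 0.2], [0, 0, -0.15, 0, 0, 0, 0.2], [0, 0, -0.06, 0, 0, 0, 0.2]],
  ],
)

```text
t: 30.7
eef_pos: [617.5, 208.3, 219.4]
tcp_rot: [-3.141, -0.003, 0.001]
ft_force: [-0.3, -0.5, -2.3]
opening: 0.332
grip_force: 30.0
```

Call:
drive_tool(
  rows=[
    [[-0.05, 0.1, 0, 0, 0, 0, 0.2], [-0.085, 0.2, 0, 0, 0, 0, 0.2], [-0.085, 0.2, 0, 0, 0, 0, 0.2], [-0.085, 0.2, 0, 0, 0, 0, 0.2], [-0.085, 0.2, 0, 0, 0, 0, 0.2]],
  ],
)

```text
t: 31.32
eef_pos: [518.5, -18.3, 216.3]
tcp_rot: [-3.142, 0.001, 0.001]
ft_force: [0.8, -0.6, -1.8]
opening: 0.334
grip_force: 30.0
```

Call:
drive_tool(
  rows=[
    [[-0.085, 0.2, 0, 0, 0, 0, 0.2], [-0.05, 0.14, 0, 0, 0, 0, 0.2], [-0.02, 0.062, 0, 0, 0, 0, 0.2], [0, 0, 0, 0, 0, 0, 0.2], [0, 0, 0, 0, 0, 0, 0.2]],
  ],
)

```text
t: 31.95
eef_pos: [481.3, -116.5, 216.7]
tcp_rot: [-3.141, 0.0, 0.001]
ft_force: [-0.2, 0.4, -2.0]
opening: 0.332
grip_force: 30.0
```

Call:
drive_tool(
  rows=[
    [[0, 0, 0.1, 0, 0, 0, 0.2], [0, 0, 0.2, 0, 0, 0, 0.2], [0, 0, 0.15, 0, 0, 0, 0.2], [0, 0, 0.06, 0, 0, 0, 0.2], [0, 0, 0.02, 0, 0, 0, 0.2]],
  ],
)

```text
t: 32.58
eef_pos: [481.1, -116.3, 83.5]
tcp_rot: [-3.141, 0.002, 0.002]
ft_force: [-0.3, -0.7, -0.7]
opening: 0.33
grip_force: 30.0
```

Call:
drive_tool(
  rows=[
    [[0, 0, 0.012, 0, 0, 0, 0.2], [0, 0, 0.008, 0, 0, 0, 0.2], [0, 0, 0, 0, 0, 0, 0.2]],
  ],
)

```text
t: 32.95
eef_pos: [481.2, -117.4, 79.8]
tcp_rot: [3.141, -0.001, 0.001]
ft_force: [0.0, -0.1, -1.3]
opening: 0.33
grip_force: 30.0
```

Call:
drive_tool(
  rows=[
    [[0, 0, 0.004, 0, 0, 0, 0.2], [0, 0, 0, 0, 0, 0, 0.2]],
  ],
)

```text
t: 33.2
eef_pos: [481.4, -117.5, 79.2]
tcp_rot: [3.141, -0.001, 0.0]
ft_force: [-0.3, 1.2, 4.9]
opening: 0.332
grip_force: 30.0
```

Call:
drive_tool(
  rows=[
    [[0, 0, 0, 0, 0, 0, 0.2], [0, 0, 0, 0, 0, 0, 0.55], [0, 0, 0, 0, 0, 0, 0.55], [0, 0, 0, 0, 0, 0, 0.55], [0, 0, 0, 0, 0, 0, 0.55]],
  ],
)

```text
t: 33.83
eef_pos: [481.0, -117.4, 78.4]
tcp_rot: [3.142, 0.0, 0.0]
ft_force: [-0.0, -0.5, -0.0]
opening: 0.55
grip_force: 0.0
```

Call:
drive_tool(
  rows=[
    [[0, 0, -0.04, 0, 0, 0, 0.55], [0, 0, -0.12, 0, 0, 0, 0.55], [0, 0, -0.2, 0, 0, 0, 0.55], [0, 0, -0.15, 0, 0, 0, 0.55], [0, -0.2, 0, 0, 0, 0, 0.6]],
  ],
)

```text
t: 34.45
eef_pos: [482.4, -68.8, 209.2]
tcp_rot: [3.14, -0.006, -0.003]
ft_force: [0.4, 0.8, 0.5]
opening: 0.588
grip_force: 0.0
```

Call:
drive_tool(
  rows=[
    [[0, -0.24, 0, 0, 0, 0, 0.6], [0, -0.24, 0, 0, 0, 0, 0.6], [0, -0.24, 0, 0, 0, 0, 0.6], [0, -0.1, 0, 0, 0, 0, 0.6], [0, 0, 0, 0, 0, 0, 0.6]],
  ],
)

```text
t: 35.08
eef_pos: [480.6, 139.0, 206.4]
tcp_rot: [3.142, -0.0, 0.003]
ft_force: [0.5, -0.3, -0.4]
opening: 0.604
grip_force: 0.0
```

```bash
python3 - <<'E'
from h import *
t=env.read_camera("top"); s=env.read_camera("scene")
cv2.imwrite("pics/k.png",np.hstack([cv2.resize(t["color"][130:290,250:420],(425,400)),cv2.resize(s["color"][180:360,90:250],(356,400))]))
E
```

```text
(no output)
```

View pics/k.png

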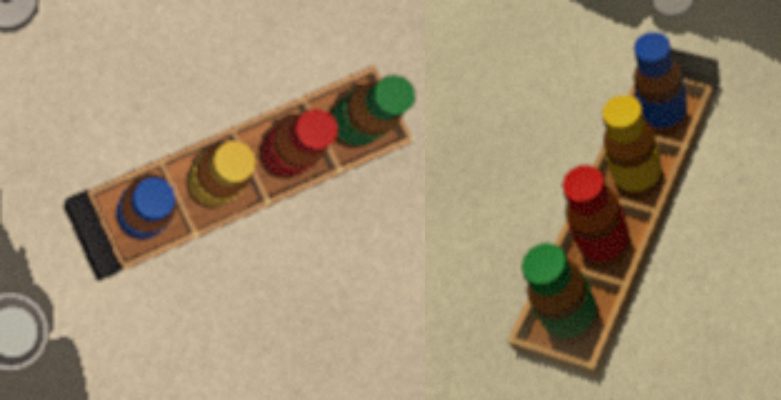

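All four bottles stand upright in their cells. From the black end (90,235) they run blue (150,205), yellow (225,175), red (300,140), green (380,105), which is the reverse of the rack order. The robot is clear, so I'm handing the job in.

```bash
python3 -c "
from cell import env
print(env.job_done())"
```

```text
the job is handed in; nothing more can be done
None
```

All four bottles stand upright in the carrier in reverse order (blue, yellow, red, green from its black end), and I handed the job in at about 35 s of the 104 s limit; the hand-in gave no verdict.

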